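# Swing the sample carrier past the reader post into its bay

## Task

Push the long white sample carrier home into the aluminium loading bay with your fingertips, never lifting or tipping it off the bench: first angle its leading end (the one without the upright tab) in behind the short reader post while the other end is still outside the bay, then push the tail end round so that the whole carrier lies inside the bay, its long side flat against the bay's back wall. Leave the other things on the bench where they stand.

Things in the scene. Friction and masses are not known exactly. Their poses are not given: they have to be found in the camera images.
- bay: Fixed bay on the bench, open at the top and on the robot's side. Origin: on the bench, middle of the back wall's inner face. +x: away from the robot, through that wall; y: along the bay. Inner faces: back wall x = 0, end walls y = -130 and +130 mm; end walls 14 mm thick, x -42 to 0. Walls 30 mm high, floor is the bench. Behind (x 14 to 104 mm) a housing 30 mm high. Place and yaw vary.
- reader_post: Fixed post: steel rod 20 mm in diameter with a black head 28 mm in diameter, 48 to 60 mm above the bench. Origin: on the bench, rod centre. Axes as the bay's. It stands in front of the bay's +y half, its centre 68 to 74 mm from the back wall: the 36 mm wide carrier can lie behind it, but cannot pass it broadside.
- carrier: Loose white bar 36 mm wide (x), 220 long (y), 26 high; six capped tubes fixed in it (grey caps to 45 mm above the bench) and an upright tab (28 x 8, to 49 mm) 92 mm from the centre towards the tail. 0.2 to 0.45 kg, slides under 1 to 5 N. Origin: centre of its underside. Starts in front of the bay, nearer the robot, roughly along it, leading end (+y) short of the post.
- lead_end (a point): Centre of the carrier's leading end face (its +y end), 13 mm above the bench.
- tail_end (a point): Centre of the carrier's tail end face (its -y end, beside the upright tab), 13 mm above the bench.
- jar: Bystander: small jar, 42 mm in diameter, 46 mm high, on the robot's side of the post. Origin: centre of its underside.
- tip_box: Bystander: box of pipette tips, 62 x 87 mm, 46 mm high, beyond the bay's tail-side (-y) end. Origin: centre of its underside.
- reagent: Bystander: bottle, 60 mm in diameter, 130 mm high, to the left of the bay. Origin: centre of its underside.
- timer: Bystander: flat bench timer, 50 x 70 mm, 22 mm high, to the left. Origin: centre of its underside.
- beaker: Bystander: clear plastic beaker, 60 mm in diameter, 60 mm high, to the right. Origin: centre of its underside.
- tube_rack: Bystander: white rack of tubes, 70 x 130 mm, about 84 mm high, to the right. Origin: centre of its underside.

How it is judged:
On the way:
1. the leading end is in behind the post while the tail end is still outside the bay (y of lead_end in the frame of reader_post above 0.01 m and x of lead_end in the frame of reader_post above 0.015 m and x of tail_end in the frame of bay below -0.05 m), for 0.1 s.
At the end, for the whole second after the job is handed in: The carrier lies flat on the bench and at rest between the bay's end walls, its long side against the back wall: at both ends the gap to the wall is at most 7 mm (x of lead_end in the frame of bay between -0.025 and 0 m and x of tail_end in the frame of bay between -0.025 and 0 m and y of lead_end in the frame of bay below 0.134 m and y of tail_end in the frame of bay above -0.134 m and height (world z) of carrier below 0.004 m and angle between carrier's own z axis and vertical below 0.06 rad and linear speed of carrier below 0.01 m/s); the robot touches nothing.
It fails at once if the carrier is lifted off the bench (more than 10 mm) (height (world z) of carrier above 0.01 m).
It fails at once if the carrier is tipped (more than about 14 degrees) (angle between carrier's own z axis and vertical above 0.25 rad).
It fails at once if a bystander is moved more than 20 mm (distance of any of jar, tip_box, reagent, timer, beaker, tube_rack from where it was at the start of the episode above 0.02 m).
It also fails if it takes over 72 s, if anything falls off the work surface, if the arm or the gripper's body presses on something with over 40 N, if the wrist force passes 120 N, or if a joint passes its speed limit or range.

## Robot

A 7-joint arm with a two-finger parallel gripper is mounted at the origin on the work surface. World frame = base frame: x ahead of the robot, y to its left, z up, the work surface at z = 0. Lengths are in m, angles in rad, forces in N, time in s.
With the tool pointing down it reaches from about 0.4 to 0.85 m from the base axis. Payload 10.4 kg.
Tool frame: the origin (TCP) lies at the very end of the fingers, on their centre line; the grasp point (between the pads) lies 19 mm behind it; z points along the fingers, x is the direction in which the jaws open and shut, and the axes are right-handed (so a half turn about z gives the same grasp; the last joint's range is limited). The gripper opens to 87 mm and grips with 3 to 60 N. Pads are 19 mm wide; open, the fingers measure 117 mm over their backs; the gripper's body (75 mm by 190 mm) begins 51 mm behind the grasp point.
Start: joints at [1.113, 0.332, -0.065, 1.46, 0.022, 1.35, -0.088], TCP at [0.263, -0.567, 0.223] pointing down, gripper open.
Joint ranges: [-2.6, 2.6], [-0.5, 2.12], [-1.47, 1.34], [0.16, 2.42], [-1.27, 4.41], [0.06, 2.06], [-2.6, 2.6]. Speed limits (rad/s): [2.22, 2.22, 2.79, 2.79, 3.14, 3.14, 3.14].

## Interface

Orientations are given as [roll, pitch, yaw] about the fixed x, y, z axes, in that order (R = Rz(yaw) Ry(pitch) Rx(roll)).
In Python, from station import arm gives the robot as it stands. The module is installed in compiled form; this text tells all that it offers. Calls block until the motion is done:
- arm.move_ptp(position, orientation): joint-space move of the TCP to a pose.
- arm.servo_line(position, frame=None, v=0.15): straight line of the TCP; frame=None keeps the orientation; v is the mean speed in m/s.
- arm.set_joints(angles): joint-space move.
- arm.move_gripper(opening, strength=None): finger opening in m; strength is the grip in N (None keeps the last); returns when the fingers have stopped.
- arm.dwell(seconds).
- arm.ik(position, orientation): joint angles nearest the present ones, or None.
- arm.state(): the state.
- arm.camera(name): name is "scene" or "top" or "wrist"; returns the picture (400x640x3 uint8, blue, green, red); there is no depth.
- arm.camera_info(name): a dict with "K" (3x3 intrinsics, pixels), "rvec" (rotation vector, rad) and "tvec" (3), from world to camera coordinates, as OpenCV has them. Camera axes: x right, y down, z forward; pixel columns grow to the right and rows downward; lengths in m; the calibration is good to about 2 mm. The wrist camera is an equidistant fisheye: a pixel r from the principal point sees the ray r / f radians off the axis. A picture is of the moment at which its call begins: read the wrist's pose just before it. camera_info takes no time and is no camera call; for the wrist camera it gives the pose at the moment of the call.
A pose or a line that the arm cannot do raises arm.MotionError and nothing moves.
- arm.close_job(): hands the job in, once; it reports no verdict.
The state is a dict: "time_s": time; "joint_positions": joint angles; "qvel": joint speeds; "joint_torque": joint torques, N m; "ee_pos": TCP position; "eef_rot": TCP orientation; "force": force on the tool from outside, world axes, zero at the start; "ft_torque": the same for the moment, N m; "gripper_width": finger opening in m.
Only numpy, scipy, OpenCV 4.12 (cv2) and the standard library are available. Lean on these libraries where they do the work, as an engineer would, in place of code of your own. Each camera call takes 0.05 s, during which the arm holds its last target.

## Working session

There is one attempt and no reset: what is moved stays moved. The work goes in short steps, each a Python script; the robot and the scene stay as the last script left them, time stands still between calls to the robot, and variables do not carry over. Pictures are saved under pics/ and viewed, and the job is handed in when it is done.

```bash
mkdir -p pics
python3 - <<'E'
from station import arm
import cv2
for n in ["scene","top"]:
    im=arm.camera(n); cv2.imwrite(f"pics/{n}0.png",im)
    print(n,arm.camera_info(n))
s=arm.state();print(s)
E
```

```text
scene {'K': array([[399.02443195,   0.        , 321.6303529 ],
       [  0.        , 399.02443195, 191.76927833],
       [  0.        ,   0.        ,   1.        ]]), 'rvec': array([ 0.84918054,  2.50622213, -1.14637157]), 'tvec': array([ 0.47802835, -0.18387077,  1.57874769])}
top {'K': array([[397.03252513,   0.        , 319.92684661],
       [  0.        , 397.03252513, 194.80447365],
       [  0.        ,   0.        ,   1.        ]]), 'rvec': array([ 2.12821498, -2.15593698,  0.15935799]), 'tvec': array([-0.02032843,  0.54298409,  1.1176758 ])}
{'time_s': 0.1, 'joint_positions': array([ 1.11339268,  0.33280552, -0.06470333,  1.460831  ,  0.02162099,
        1.34987167, -0.08850085]), 'qvel': array([ 0.00138843, -0.00176003,  0.00051977, -0.0034292 , -0.00100632,
        0.00023707,  0.00134207]), 'joint_torque': array([ 3.22550215e-03, -6.24540424e+01,  2.60793610e-02, -3.90715349e+01,
       -6.13419455e-02,  3.67298070e-02,  1.62184069e-04]), 'ee_pos': array([ 0.26312683, -0.56655383,  0.22184805]), 'eef_rot': array([ 3.14152030e+00,  1.21723474e-03, -1.13596715e+00]), 'force': array([-0.41569704,  0.45984482, -0.19053252]), 'ft_torque': array([0.00019879, 0.00067103, 0.03143903]), 'gripper_width': 0.08698699317253764}
```

View pics/top0.png

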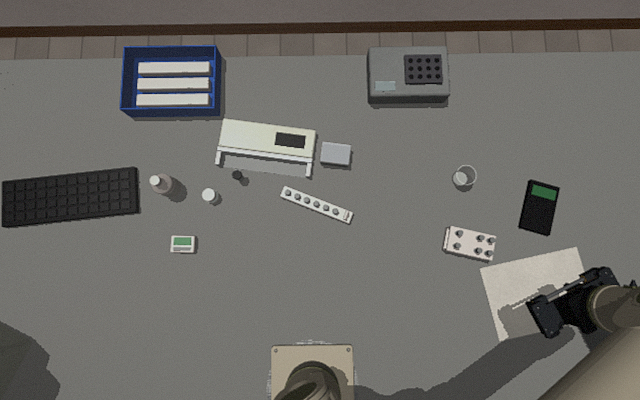

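View pics/scene0.png

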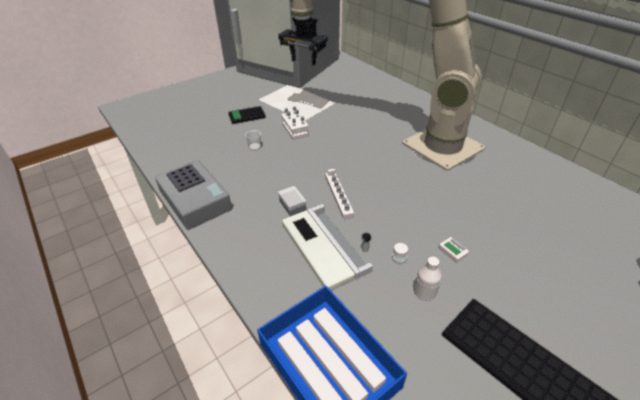

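The top view has x up and y to the left. The carrier runs from about (287,191) at the lead end to (350,217) at the tab. The bay's front is about (215,163) to (311,178), the post head is at (237,175), the jar at (209,196) and the tip box at (336,154). I'll enlarge it to pick out the features.

```bash
cat > h.py <<'E'
import numpy as np, cv2
from station import arm
def ray(name,uv):
    c=arm.camera_info(name);R,_=cv2.Rodrigues(c["rvec"]);t=c["tvec"]
    p=cv2.undistortPoints(np.array([[uv]],float),c["K"],None)[0,0]
    return -R.T@t, R.T@np.array([p[0],p[1],1.0])
def at(name,uv,z):
    o,d=ray(name,uv); return (o+d*(z-o[2])/d[2])
def px(name,P):
    c=arm.camera_info(name); return cv2.projectPoints(np.array(P,float).reshape(-1,3),c["rvec"],c["tvec"],c["K"],None)[0].reshape(-1,2)
E
python3 - <<'E'
from h import *
im=cv2.imread("pics/top0.png")
cv2.imwrite("pics/top0z.png",cv2.resize(im[110:230,200:360],None,fx=5,fy=5,interpolation=cv2.INTER_CUBIC))
im=cv2.imread("pics/scene0.png")
cv2.imwrite("pics/scene0z.png",cv2.resize(im[160:290,270:430],None,fx=4.5,fy=4.5,interpolation=cv2.INTER_CUBIC))
E
```

```text
(no output)
```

View pics/top0z.png

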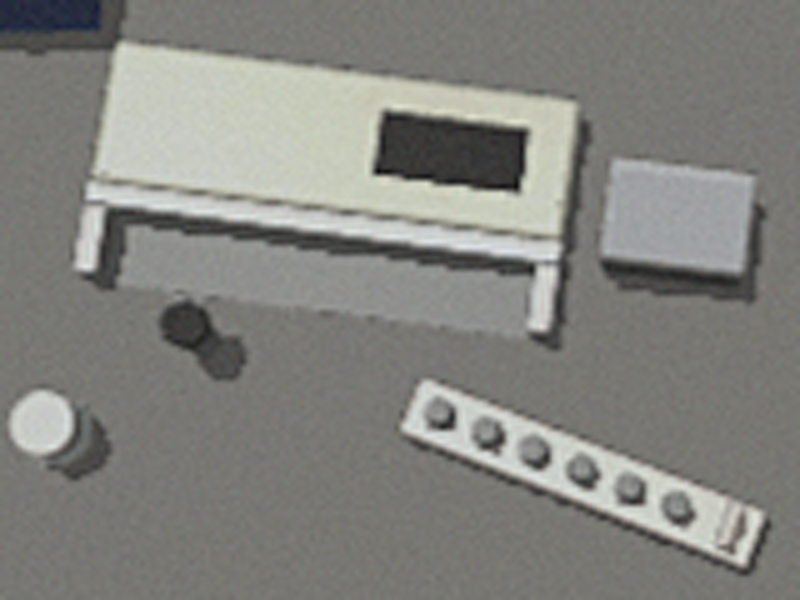

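View pics/scene0z.png

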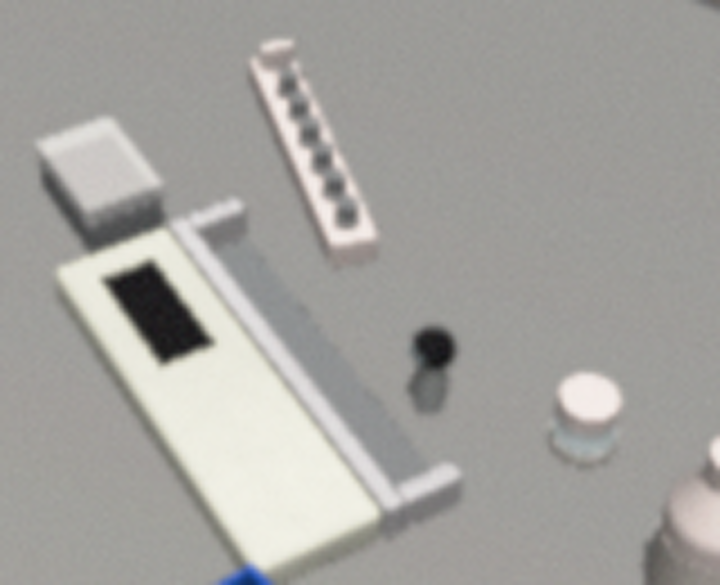

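```bash
cat >> h.py <<'E'
Z=lambda u,v:((u+.5)/5-.5+200,(v+.5)/5-.5+110)
def fit2(model,world):
    m=np.array(model,float);w=np.array(world,float)[:,:2];mc=m.mean(0);wc=w.mean(0)
    H=(m-mc).T@(w-wc);th=np.arctan2(H[0,1]-H[1,0],H[0,0]+H[1,1])
    R=np.array([[np.cos(th),-np.sin(th)],[np.sin(th),np.cos(th)]]);t=wc-R@mc
    return th,t,np.linalg.norm((m@R.T+t)-w,axis=1)
E
python3 - <<'E'
from h import *
mod=[(.014,.144),(.014,-.144),(-.042,.144),(-.042,.130),(-.042,-.130),(-.042,-.144)]
pk=[(89,183),(563,241),(75,270),(97,272),(529,331),(552,334)]
W=[at("top",Z(*p),.03) for p in pk]
th,t,r=fit2(mod,W);print("bay",th,t,r*1e3)
mod=[(.018,.11),(-.018,.11),(.018,-.11),(-.018,-.11)]
pk=[(425,378),(401,431),(768,512),(746,571)]
W=[at("top",Z(*p),.026) for p in pk]
thc,tc,r=fit2(mod,W);print("car",thc,tc,r*1e3)
P=at("top",Z(186,324),.06)[:2]; print("post",P)
Rb=np.array([[np.cos(th),-np.sin(th)],[np.sin(th),np.cos(th)]])
print("post in bay",Rb.T@(P-t)," car in bay",Rb.T@(tc-t),thc-th)
print("jar",at("top",Z(42,424),.046),Rb.T@(at("top",Z(42,424),.046)[:2]-t))
for p in [(612,158),(757,173),(745,275),(602,262)]:
    w=at("top",Z(*p),.046)[:2];print("tipbox",w,Rb.T@(w-t))
# scene check
S=lambda u,v:((u+.5)/4.5-.5+270,(v+.5)/4.5-.5+160)
for n,p,z in [("post",(434,347),.06),("jar",(588,398),.046),("wall tail outer tip",(241,207),.03),("lead corner",(378,240),.026),("lead c2",(331,252),.026),("tail",(249,61),.026)]:
    w=at("scene",S(*p),z)[:2];print(n,w,Rb.T@(w-t))
E
```

```text
bay -0.1453809948797795 [0.66281794 0.13793442] [1.50447623 1.12872428 0.9225748  1.16537171 0.58865388 0.46324865]
car -0.39465388106902904 [ 0.51734676 -0.01664201] [1.38715254 0.72102114 1.17858103 0.70539168]
post [0.60267687 0.21242379]
post in bay [-0.07029786  0.06499096]  car in bay [-0.12154318 -0.17402009] -0.24927288618924953
jar [0.54738692 0.29811832 0.046     ] [-0.13741907  0.14177166]
tipbox [ 0.70262691 -0.03555146] [ 0.06452181 -0.16588863]
tipbox [ 0.69228283 -0.12131295] [ 0.06671108 -0.25224395]
tipbox [ 0.63056415 -0.11275123] [ 0.00440314 -0.2527137 ]
tipbox [ 0.63951929 -0.02881518] [ 0.00110405 -0.16836578]
post [0.60654998 0.2179053 ] [-0.06725972  0.07097574]
jar [0.55011072 0.29940394] [-0.13491024  0.14343831]
wall tail outer tip [0.60489103 0.01469923] [-0.03946282 -0.13032699]
lead corner [0.54706003 0.0968192 ] [-0.10858042 -0.05745127]
lead c2 [0.58067475 0.08595399] [-0.07374628 -0.06333211]
tail [ 0.49539306 -0.11834286] [-0.12853194 -0.2778285 ]
```

```bash
cat >> h.py <<'E'
TH=-0.1454; T=np.array([.6628,.1379])
RB=np.array([[np.cos(TH),-np.sin(TH)],[np.sin(TH),np.cos(TH)]])
def w(p): return RB@np.array(p)+T      # bay->world
def b(p): return RB.T@(np.array(p)[:2]-T)
def ori(ang):  # tool x axis (mod pi) at world angle ang; choose reachable one nearest now
    a=(ang+np.pi/2)%np.pi-np.pi/2
    return [np.pi,0,a]
def car(im,lo=150,dbg=None):
    "carrier pose in bay frame from a top picture: bright blob by minAreaRect"
    hsv=cv2.cvtColor(im,cv2.COLOR_BGR2HSV)
    poly=np.int32(px("top",[[*w(p),.0] for p in [(-.04,-.42),(-.04,.11),(-.012,.11),(-.012,-.12),(-.25,-.12),(-.25,-.42)]]))
    return None
def st(): 
    s=arm.state(); print("t%.1f"%s["time_s"],"bay",b(s["ee_pos"]).round(4),"z%.3f"%s["ee_pos"][2],"F",s["force"].round(1)); return s
def snap(n):
    im=arm.camera("top");cv2.imwrite(f"pics/{n}.png",cv2.resize(im[110:230,200:360],None,fx=5,fy=5,interpolation=cv2.INTER_CUBIC));return im
E
python3 - <<'E'
from h import *
for ang,ps in [(np.pi/2-.415,[(-.16,-.16),(-.127,-.166)]),(-.415,[(-.2,-.31),(-.1,-.14)])]:
  for p in ps:
    for k in (0,np.pi,-np.pi):
      for z in (.15,.008):
        q=arm.ik([*w(p),z],[np.pi,0,ang+k]); print(p,round(ang+k,2),z,w(p).round(3),None if q is None else q.round(2))
E
```

```text
(-0.16, -0.16) 1.16 0.15 [0.481 0.003] [ 0.64  0.14 -0.78  1.89  0.11  1.15  0.97]
(-0.16, -0.16) 1.16 0.008 [0.481 0.003] [ 0.6   0.38 -0.79  2.01  0.34  0.89  0.79]
(-0.16, -0.16) 4.3 0.15 [0.481 0.003] [ 0.52  0.12 -0.66  1.89  0.08  1.15 -2.15]
(-0.16, -0.16) 4.3 0.008 [0.481 0.003] [ 0.44  0.33 -0.6   2.02  0.24  0.86 -2.28]
(-0.16, -0.16) -1.99 0.15 [0.481 0.003] [ 0.52  0.12 -0.66  1.89  0.08  1.15 -2.15]
(-0.16, -0.16) -1.99 0.008 [0.481 0.003] [ 0.44  0.33 -0.6   2.02  0.24  0.86 -2.28]
(-0.127, -0.166) 1.16 0.15 [ 0.513 -0.008] [ 0.61  0.22 -0.75  1.82  0.16  1.17  0.96]
(-0.127, -0.166) 1.16 0.008 [ 0.513 -0.008] [ 0.55  0.42 -0.72  1.93  0.35  0.91  0.81]
(-0.127, -0.166) 4.3 0.15 [ 0.513 -0.008] [ 0.48  0.19 -0.61  1.82  0.12  1.16 -2.15]
(-0.127, -0.166) 4.3 0.008 [ 0.513 -0.008] [ 0.4   0.38 -0.55  1.94  0.25  0.89 -2.26]
(-0.127, -0.166) -1.99 0.15 [ 0.513 -0.008] [ 0.48  0.19 -0.61  1.82  0.12  1.16 -2.15]
(-0.127, -0.166) -1.99 0.008 [ 0.513 -0.008] [ 0.4   0.38 -0.55  1.94  0.25  0.89 -2.26]
(-0.2, -0.31) -0.41 0.15 [ 0.42 -0.14] [ 0.72  0.01 -0.5   1.99  0.01  1.14 -0.2 ]
(-0.2, -0.31) -0.41 0.008 [ 0.42 -0.14] [ 0.68  0.23 -0.5   2.12  0.15  0.83 -0.32]
(-0.2, -0.31) 2.73 0.15 [ 0.42 -0.14] None
(-0.2, -0.31) 2.73 0.008 [ 0.42 -0.14] [ 1.31  0.5  -1.23  2.09  0.58  0.96  2.49]
(-0.2, -0.31) -3.56 0.15 [ 0.42 -0.14] None
(-0.2, -0.31) -3.56 0.008 [ 0.42 -0.14] [ 1.31  0.5  -1.23  2.09  0.58  0.96  2.49]
(-0.1, -0.14) -0.41 0.15 [0.544 0.014] [ 0.5   0.28 -0.7   1.74  0.19  1.19 -0.67]
(-0.1, -0.14) -0.41 0.008 [0.544 0.014] [ 0.43  0.46 -0.64  1.86  0.34  0.93 -0.78]
(-0.1, -0.14) 2.73 0.15 [0.544 0.014] [ 0.88  0.49 -1.24  1.73  0.48  1.28  2.26]
(-0.1, -0.14) 2.73 0.008 [0.544 0.014] [ 0.85  0.79 -1.25  1.84  0.83  1.15  2.04]
(-0.1, -0.14) -3.56 0.15 [0.544 0.014] [ 0.88  0.49 -1.24  1.73  0.48  1.28  2.26]
(-0.1, -0.14) -3.56 0.008 [0.544 0.014] [ 0.85  0.79 -1.25  1.84  0.83  1.15  2.04]
```

Run:
```python
from h import *
al=.27; ax=np.array([np.cos(al),-np.sin(al)])
C=np.array([-.101,-.173]); o=[np.pi,0,np.pi/2+TH-al]
e=C-.0275*ax; s=e-.045*ax
arm.move_ptp([*w(s),.13],o); st()
arm.servo_line([*w(s),.008],v=.1); st()
arm.servo_line([*w(e),.008],v=.05); st()
arm.servo_line([*w(s),.008],v=.1)
arm.servo_line([*w(s),.13],v=.15)
o2=[np.pi,0,TH-al]; p=C-(.11+.06)*np.array([np.sin(al),np.cos(al)])
arm.move_gripper(0.0)
arm.move_ptp([*w(p),.13],o2); st()
snap("a1")
```

```text
t2.3 bay [-0.1705 -0.1546] z0.130 F [ 0. -0. -0.]
t3.7 bay [-0.1704 -0.1536] z0.009 F [ 0.4 -0.4 -0.2]
t4.7 bay [-0.1277 -0.1655] z0.008 F [-4.7  3.4  3.1]
t8.9 bay [-0.1463 -0.336 ] z0.130 F [ 0.1 -0.2  0.2]
```

View pics/a1.png

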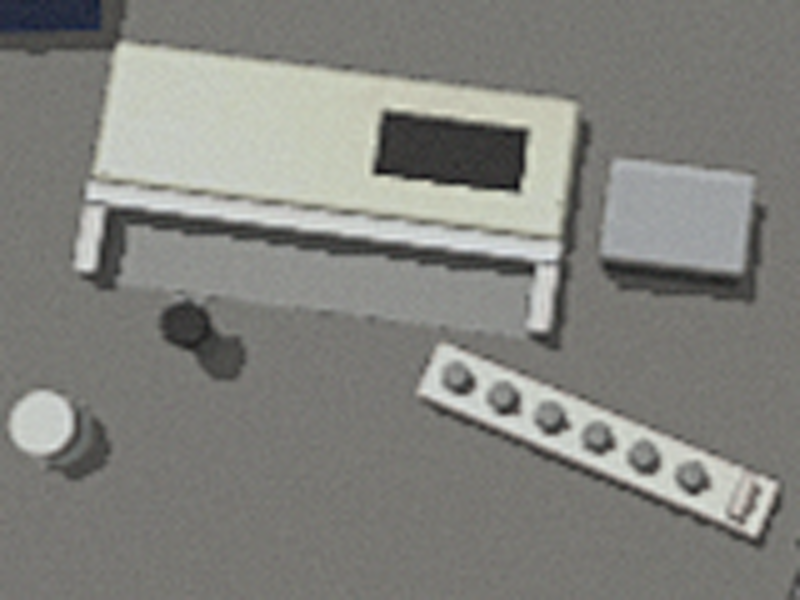

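The carrier has moved up towards the bay and nothing else has moved. Its corners are at about (440,344), (417,395), (780,482) and (763,542). Next I measure the pose and push on the tail end.

```bash
cat >> h.py <<'E'
def pose(pk):
    "carrier from 4 top corners (leadback, leadfront, tailback, tailfront) in zoomed top pic"
    mod=[(.018,.11),(-.018,.11),(.018,-.11),(-.018,-.11)]
    W=[b(at("top",Z(*p),.026)) for p in pk]
    th,t,r=fit2(mod,W); ay=np.array([-np.sin(th),np.cos(th)])
    print("car ang %.3f c %s lead %s tail %s res %s"%(th,t.round(4),(t+.11*ay).round(4),(t-.11*ay).round(4),(r*1e3).round(1)))
    return th,t
E
python3 - <<'E'
from h import *
pose([(440,344),(417,395),(780,482),(763,542)])
E
```

```text
car ang -0.264 c [-0.1013 -0.1802] lead [-0.0727 -0.074 ] tail [-0.13   -0.2864] res [1.1 1.4 2.2 2. ]
```

Run:
```python
from h import *
al=.266; ay=np.array([np.sin(al),np.cos(al)]); C=np.array([-.1013,-.1802])
o2=[np.pi,0,TH-al]; p=C-.16*ay
arm.move_ptp([*w(p),.05],o2)
arm.servo_line([*w(p),.008],v=.1)
e=p+(.16-.1195+.095)*ay
arm.servo_line([*w(e),.008],v=.06); st()
snap("a2")
```

```text
t12.3 bay [-0.1078 -0.2039] z0.008 F [-1.2 -2.6  1.3]
```

View pics/a2.png

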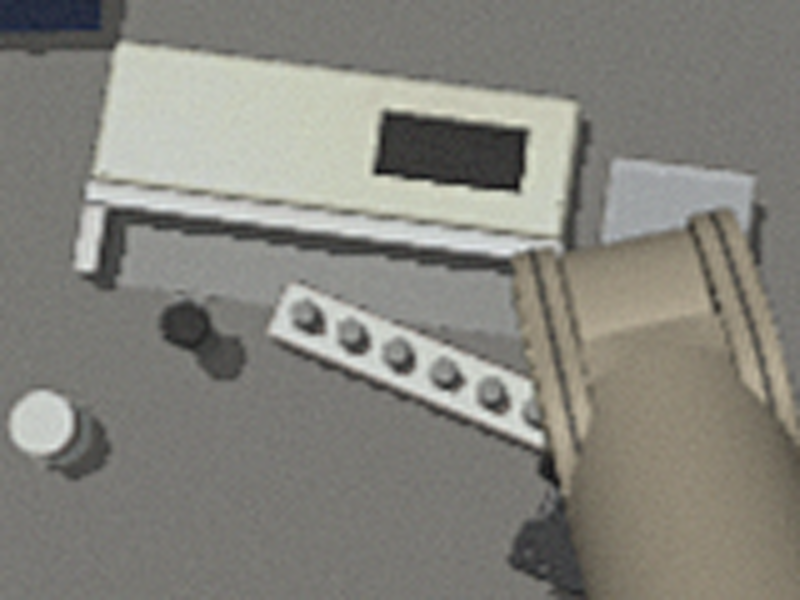

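The lead end shows at (290,283) and (269,332), short of the post. The arm hides the tail, so I'll check against the lead corners and the cap line.

Run:
```python
from h import *
a,c=[b(at("top",Z(*p),.026)) for p in [(290,283),(269,332)]];print(a,c,(a+c)/2,np.arctan2(*(a-c)[::-1]))
a,c=[b(at("top",Z(*p),.045)) for p in [(308,317),(494,394)]];d=a-c;print(a,c,np.arctan2(d[0],d[1]),np.linalg.norm(d))
```

```text
[-0.03148572  0.01563625] [-0.06263563  0.02339863] [-0.04706068  0.01951744] -0.24422027246086378
[-0.05410542 -0.00166656] [-0.085077   -0.11629612] 0.26388745984259326 0.11873994432072904
```

Run:
```python
from h import *
al=.266; ay=np.array([np.sin(al),np.cos(al)])
o2=[np.pi,0,TH-al]; p=b(arm.state()["ee_pos"])
e=p+.085*ay
arm.servo_line([*w(e),.008],v=.06); st()
arm.dwell(.3)
r=e-.04*ay
arm.servo_line([*w(r),.008],v=.1)
arm.servo_line([*w(r),.13],v=.2)
arm.move_ptp([*w((-.2,-.22)),.15],o2);st()
snap("a3")
```

```text
t14.0 bay [-0.0854 -0.1219] z0.008 F [-1.2 -1.5 -0.2]
t16.1 bay [-0.2005 -0.2204] z0.149 F [ 0.3 -0.2 -0. ]
```

View pics/a3.png

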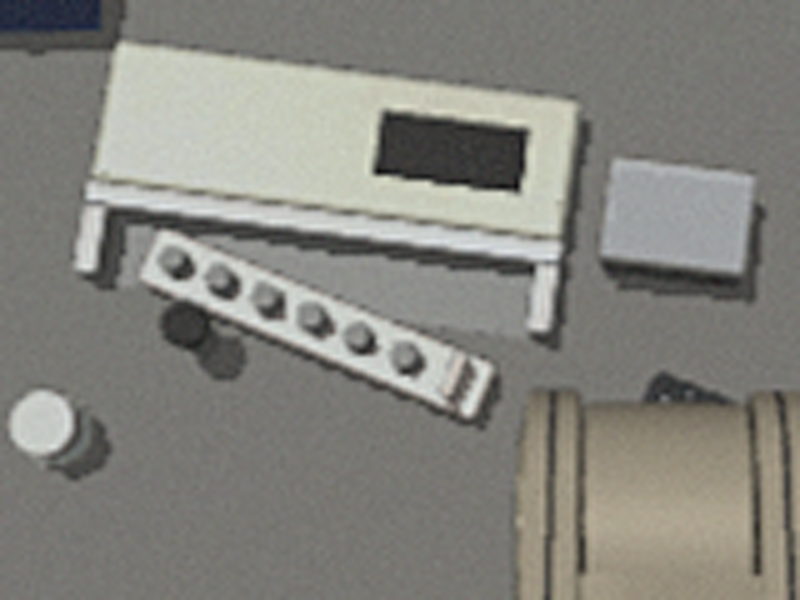

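Run:
```python
from h import *
th,c=pose([(158,230),(139,283),(497,362),(475,420)])
ay=lambda t:np.array([-np.sin(t),np.cos(t)]); ax=lambda t:np.array([np.cos(t),np.sin(t)])
L0=c+.11*ay(th)
def tool(L,t,gap=0): return L-.15*ay(t)-(.0275+gap)*ax(t), [np.pi,0,np.pi/2+TH+t]
p,o=tool(L0,th,.03)
for k in np.linspace(0,1,5):
    q,oo=tool(L0*(1-k)+np.array([-.018,L0[1]])*k,th*(1-k)); print(q.round(3), arm.ik([*w(q),.008],oo) is not None)
arm.move_ptp([*w(p),.14],o)
arm.move_gripper(.087); print(arm.state()["gripper_width"])
arm.servo_line([*w(p),.008],v=.12); st()
for k in np.linspace(0,.95,8):
    q,oo=tool(L0*(1-k)+np.array([-.0185,L0[1]])*k,th*(1-k))
    arm.servo_line([*w(q),.008],oo,v=.05); st()
snap("a4")
```

```text
car ang -0.249 c [-0.0537 -0.0038] lead [-0.0266  0.1028] tail [-0.0808 -0.1104] res [1.1 2.1 1.2 0.7]
[-0.09  -0.036] True
[-0.079 -0.039] True
[-0.068 -0.043] True
[-0.057 -0.045] True
[-0.046 -0.047] True
0.08653266932979635
t19.9 bay [-0.1188 -0.0281] z0.009 F [-0.6  0.6 -1.1]
t20.7 bay [-0.0901 -0.0358] z0.008 F [-0.3  0.2  0.6]
t21.0 bay [-0.0843 -0.0379] z0.008 F [-0.2  0.9  0.9]
t21.2 bay [-0.0784 -0.0398] z0.008 F [-1.3  0.2  0.2]
t21.5 bay [-0.0725 -0.0415] z0.008 F [-1.2 -0.   0.1]
t21.8 bay [-0.0665 -0.0431] z0.008 F [-0.2 -0.2  0.1]
t22.1 bay [-0.0604 -0.0445] z0.008 F [ 0.4 -0.4  0.3]
t22.3 bay [-0.0543 -0.0457] z0.008 F [ 0.2  0.7 -0.3]
t22.6 bay [-0.049  -0.0467] z0.008 F [-4.5  0.   0.7]
```

View pics/a4.png

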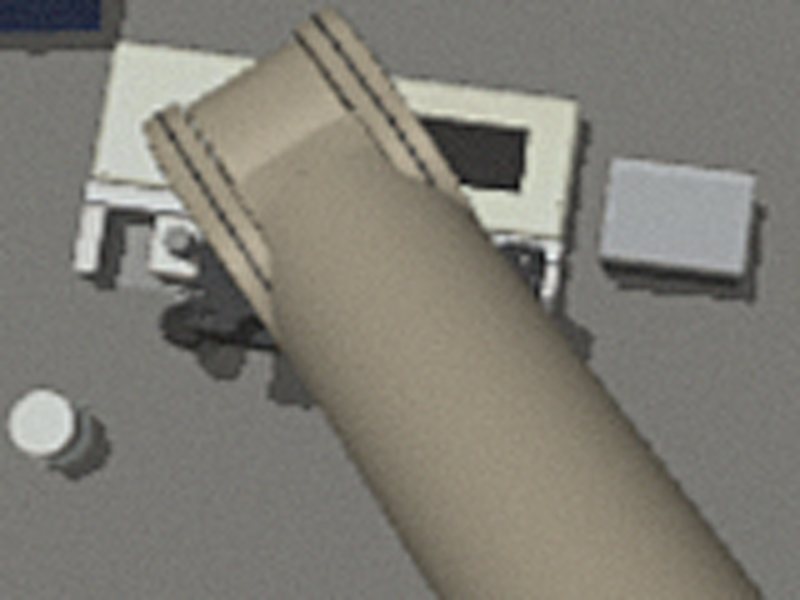

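The carrier is nearly straight in the bay, with its lead end at about (150,245). I'll creep towards the wall with the tool square to it and stop on force.

Run:
```python
from h import *
o=[np.pi,0,np.pi/2+TH]
x=-.049
while x<-.041:
    x+=.001
    arm.servo_line([*w((x,-.046)),.008],o,v=.02); s=arm.state()
    f=RB.T@s["force"][:2]; print(round(x,3),b(s["ee_pos"]).round(4),f.round(1))
    if f[0]<-11: break
arm.dwell(.3); st()
arm.servo_line([*w((-.11,-.046)),.008],o,v=.1)
arm.servo_line([*w((-.11,-.046)),.14],o,v=.2)
arm.move_ptp([*w((-.22,-.25)),.18],o);st()
snap("a5")
im=arm.camera("scene");cv2.imwrite("pics/s5.png",cv2.resize(im[160:290,270:430],None,fx=4.5,fy=4.5,interpolation=cv2.INTER_CUBIC))
```

```text
-0.048 [-0.0484 -0.0464] [-4.  -1.4]
-0.047 [-0.0484 -0.0464] [-9.3 -2.1]
-0.046 [-0.0484 -0.0464] [-14.1  -3.3]
t23.7 bay [-0.0484 -0.0464] z0.008 F [-13.4  -0.7   9.6]
t26.2 bay [-0.2196 -0.2493] z0.180 F [ 1.1  0.6 -0.3]
```

View pics/a5.png

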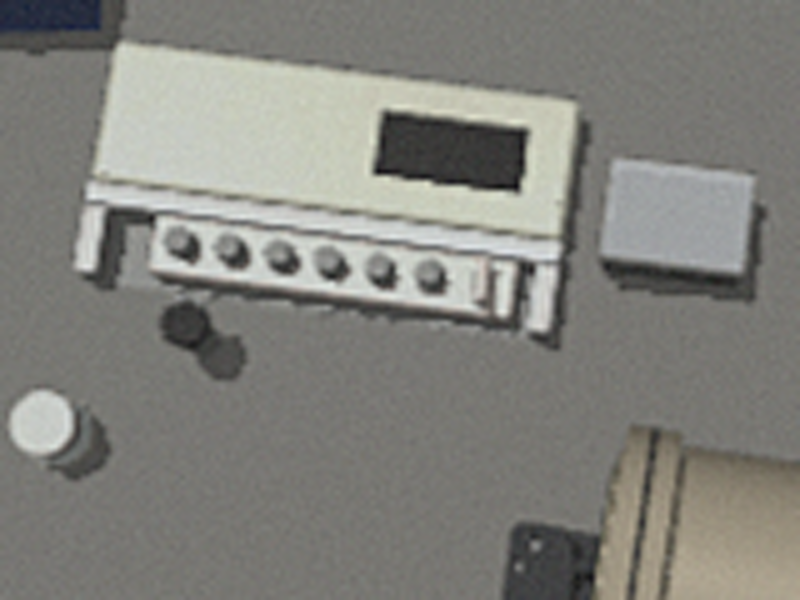

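View pics/s5.png

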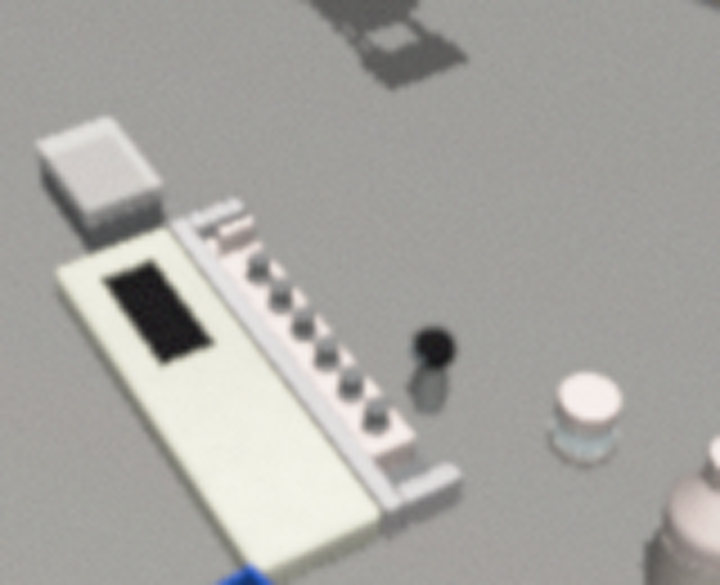

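The carrier lies between the end walls along the back wall. Its front edge runs from (151,272) to (511,322), and the bystanders look unmoved. Now I check the gaps numerically.

Run:
```python
from h import *
for n,p,z in [("front lead",(151,272),.026),("front mid",(330,299),.026),("front tail",(488,318),.026),("back lead",(156,214),.026),("tail end back",(518,262),.026)]:
    print(n,b(at("top",Z(*p),z)).round(4))
d=[b(at("top",Z(*p),.045)) for p in [(180,244),(432,274)]];print("caps",d, np.arctan2(*(d[0]-d[1])))
S=lambda u,v:((u+.5)/4.5-.5+270,(v+.5)/4.5-.5+160)
d=[b(at("scene",S(*p),.045)) for p in [(376,409),(259,261)]];print("scene caps",d)
# wall inner top edge in scene, z=.03 ends
for p in [(241,207),(459,468),(397,505),(177,222),(385,512)]: print("scene wall",b(at("scene",S(*p),.03)).round(4))
print("scene front lead",b(at("scene",S(415,436),.026)))
for a,c in [("a1","a5")]:
    A=cv2.imread(f"pics/{a}.png");C=cv2.imread(f"pics/{c}.png")
    D=cv2.absdiff(A,C).max(2);print("jar diff",D[380:480,0:120].mean(),"box diff",D[150:300,595:765].mean(),"bg",D[480:580,100:350].mean())
```

```text
front lead [-0.0358  0.0992]
front mid [-0.038  -0.0096]
front tail [-0.037  -0.1048]
back lead [-0.0002  0.1022]
tail end back [-0.0008 -0.1178]
caps [array([-0.02062841,  0.08003498]), array([-0.01898076, -0.07006452])] -0.010976624341689523
scene caps [array([-0.01549892,  0.085716  ]), array([-0.01633903, -0.06341275])]
scene wall [-0.0394 -0.1303]
scene wall [-0.042   0.1398]
scene wall [0.0062 0.1449]
scene wall [ 0.0074 -0.1389]
scene wall [0.0153 0.1457]
scene front lead [-0.034409    0.10288215]
jar diff 3.309833333333333 box diff 3.3096470588235296 bg 3.36552
```

Run:
```python
from h import *
st(); arm.close_job()
```

```text
t26.3 bay [-0.2195 -0.2487] z0.180 F [0.1 0.3 0.1]
the job is handed in; nothing more can be done
```

The carrier is home in the bay, pushed in with the fingertips only, and the job is handed in at 26 s of the 72 s allowed.

**What I did:**
1. Pushed the carrier about 20 mm sideways with both open fingertips.
2. Pushed it along its length from the tail end until the lead end was in behind the post.
3. Swung the tail round with both fingertips and pressed the carrier against the back wall with about 14 N.
4. Backed the arm away so it touched nothing.

**Checks:**
- **Behind the post:** the lead end was at (-27, 103) mm in the bay frame, with the post at about (-70, 65) mm. The tail end was still outside at x = -81 mm.
- **Final position:** the carrier's edges and caps put its centre line 15 to 21 mm from the back wall in both views, where touching the wall would be 18 mm. That makes the gap about 0 to 3 mm at each end, against the 7 mm allowed. The ends lie at y of about +102 and -118 mm, inside the end walls.
- **Bystanders:** the jar and tip box showed no change beyond image noise from just after the first push to the end. I did not measure the bottle, timer, beaker or tube rack, but the arm never came near them at low height.

**Disagreements:** the top and scene views differed by 3 to 6 mm, which is more than the stated 2 mm calibration. The fingers also stopped about 3 mm earlier than the nominal geometry predicted; I put that down to measurement error, since both views show the carrier at the wall.

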